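Screw the filler lid onto the depositor

TASK

Put the loose white screw lid with the bar grip onto the filler neck of the steel depositor. Press lightly and turn it backwards (anticlockwise from above) until you feel it drop into the start of the thread, then screw it forwards (clockwise) until it stops fully home, and let go. Never force it, and leave the other things on the table where they are.

Things in the scene. Friction and masses are not known exactly. Their poses are not given: they have to be found in the camera images.
- lid: Loose white plastic screw lid standing on its skirt, grip up, 0.17 to 0.34 kg. Skirt 74 mm across, flat top 23 mm above the underside. Origin: centre of the skirt's underside; z up, x along the bar grip. Three hidden pins inside, 120 degrees apart at an angle not given, run in the neck's thread. Fits over the neck with 2 mm play all round.
- lid_grip (a point): Centre of the lid's straight bar grip, upright on its flat top, 39 mm above the underside: 60 mm long (x), 16 mm wide (y), 32 mm high (23 to 55 mm above the underside). Pinch it across y by its upper part, fingertips above the flat top.
- mouth (a point): Centre of the flat rim of the round filler neck, 144 mm above the table at rest; z up. Neck 64 mm across its ridges, rim tapered 4 mm. It moves with the sprung neck. Lid origin below the rim: 4 to 10.5 mm resting on top of the ridges (6 on a stop), 12.5 to 14 in a thread start, 17.7 fully home.
- neck (a joint): Height of the sprung neck: 0 at rest, negative when pressed, to -0.016 m. It gives way from about 5 N (lid's weight included), then 0.6 N per mm (damped: slow to rise); in twist it yields 0.25 rad per N m. Turning freely under light pressure takes under 0.2 N m; 0.3 N m or more means a stop. More than 40 N between lid and depositor is forcing.
- depositor: Fixed steel filling depositor, 200 x 180 mm, 108 mm high, neck on the middle of its top, spout in front. Origin: underside centre; x to its back, z up. Thread: three starts at an unknown angle. A lid set down mostly rests on the ridges; turned forward it soon jams on a stop; turned back, up to 1.9 rad, it climbs up to 6 mm, then drops 8 to 9 mm into a start.
- cutter: Bystander: steel pastry ring, 68 mm across, 45 mm high, standing open end up. Origin: centre of its underside.
- tin: Bystander: round aluminium tin, 88 mm across, 22 mm high. Origin: centre of its underside.
- jar: Bystander: clear jar with a steel cap, 68 mm across, 110 mm high. Origin: centre of its underside.
- cup: Bystander: steel mug, 90 mm across, 100 mm high. Origin: centre of its underside.
- scraper: Bystander: flat steel dough scraper, 110 x 85 mm. Origin: under its middle.
- ridges (a point): On the neck's axis, 10 mm below the rim, level with the thread. In a start, turning further back meets a hard stop; 1.0 to 1.4 rad clockwise then lowers the lid 4 mm to a hard stop, fully home. A lid set down on one of the small stops first drops 4 mm onto a ridge when turned back: keep turning back. By luck it may land in a start at once.
Mind the look-alikes: they are no part of the job. Leave any blue look-alike of the lid alone.

How it is judged:
On the way:
1. the lid, level on the neck, has dropped into a thread start (its underside at least 11.7 mm below the rim) (z of lid in the frame of mouth below -0.0117 m and horizontal distance between lid and mouth below 0.005 m and angle between lid's own z axis and vertical below 0.1 rad), for 0.2 s.
At the end, for the whole second after the job is handed in: The lid is screwed fully home on the neck: its underside at least 16.5 mm below the neck's rim (17.7 mm is the stop), level within 0.07 rad, centred within 5 mm, at rest and released (z of lid in the frame of mouth below -0.0165 m and horizontal distance between lid and mouth below 0.005 m and angle between lid's own z axis and vertical below 0.07 rad and linear speed of lid below 0.03 m/s); the robot touches nothing.
It fails at once if the lid is forced: more than 40 N between lid and depositor (contact force between lid and depositor above 40 N).
It fails at once if a bystander is moved by more than 30 mm (distance of any of cutter, tin, jar, cup, scraper from where it was at the start of the episode above 0.03 m).
It also fails if it takes over 67 s, if anything falls off the work surface, if the arm or the gripper's body presses on something with over 40 N, if the wrist force passes 120 N, or if a joint passes its speed limit or range.

ROBOT

A 7-joint arm with a two-finger parallel gripper is mounted at the origin on the work surface. World frame = base frame: x ahead of the robot, y to its left, z up, the work surface at z = 0. Lengths are in m, angles in rad, forces in N, time in s.
With the tool pointing down it reaches from about 0.425 to 0.925 m from the base axis. Payload 6.8 kg.
Tool frame: the origin (TCP) lies on the mounting face of the last link; the fingertips stand 173 mm ahead of it and the grasp point (between the pads) lies 155 mm ahead of it (grip_point_offset is the distance from the TCP to the grasp point, in m); x points along the fingers, z is the direction in which the jaws open and shut, and the axes are right-handed (so a half turn about x gives the same grasp; the last joint's range is limited). The gripper opens to 85 mm and grips with 20 to 120 N. Pads are 22 mm wide; open, the fingers measure 114 mm over their backs; the gripper's body (76 mm by 85 mm) begins 54 mm behind the grasp point. The pads swing forward as they close: fully open they stand 13 mm farther back than shut.
Start: joints at [-1.321, 0.477, 0.022, 1.555, -0.011, 1.109, -0.083], TCP at [0.236, 0.632, 0.405] pointing down, gripper open.
Joint ranges: [-2.96, 2.96], [-0.34, 2.1], [-1.41, 1.46], [0.24, 2.44], [-1.37, 4.51], [0.17, 1.92], [-2.96, 2.96]. Speed limits (rad/s): [2.39, 2.39, 3.14, 3.14, 3.14, 3.14, 3.14].

INTERFACE

Orientations are given as a rotation vector (axis times angle).
In Python, from bench import * gives the robot as it stands. The module is installed in compiled form; this text tells all that it offers.
- The arm moves only by the tool servo_tool, never from a script. Its argument "motion" is a list of rows, each a list of 5 numbers: the shift along the tool's x, y, z in m, then the turn about the tool's x in degrees, then the gripper command: -1 is fully open, 1 is shut, values between are in proportion. In form: [[dx, dy, dz, turn, fingers], ...]. A call has 1 to 8 rows; each row is the pose to reach, as a shift and turn from the pose measured when the call began, along the tool's axes at that moment; what a row does not reach only later rows make up. A row lasts 1/10 s, in which the tool goes at most 50 mm and 8.59 degrees, less where a joint would pass 70% of its speed; a pose out of reach is approached as far as the arm can. A call with a gripper value outside its range is refused whole. The fingers move at their own pace and stop on an object; "force" is the grip in N (left out, the last holds). Time passes only in rows, so rows that repeat a pose let the fingers close. It gives the time, the measured TCP pose, the force and the opening at its end, in the units of the state.
- get_obs(): the state, without advancing time (a new reading comes with each control period).
- grab_frame(name): name is "scene" or "top" or "wrist"; returns the picture (420x560x3 uint8, red, green, blue); there is no depth.
- camera_params(name): a dict with "mtx" (3x3 intrinsics, pixels), "D" ([k1, k2, p1, p2, k3] as OpenCV has them; the pictures are not rectified), "world_to_cam" (4x4, takes a point from world to camera coordinates); the wrist camera has in their place "T_tool_cam" (4x4, takes a point from camera to tool coordinates, whose origin is the TCP and whose axes are the tool frame's). Camera axes: x right, y down, z forward; pixel columns grow to the right and rows downward; lengths in m; the calibration is good to about 2 mm. A picture is of the moment at which its call begins: read the wrist's pose just before it. camera_params takes no time and is no camera call.
- hand_in(): hands the job in, once; it reports no verdict.
The state is a dict: "clock": time; "joints": joint angles; "qvel": joint speeds; "tau": joint torques, N m; "tcp_pos": TCP position; "orientation": TCP orientation; "contact_force": force on the tool from outside, world axes, zero at the start; "moment": the same for the moment, N m; "grip_width": finger opening in m.
Only numpy, scipy, OpenCV 4.12 (cv2) and the standard library are available. Lean on these libraries where they do the work, as an engineer would, in place of code of your own. Each camera call takes 0.05 s, during which the arm holds its last target. There are 200 camera calls.

## Working session

There is one attempt and no reset: what is moved stays moved. The work goes in short steps, Python scripts to look and compute and a tool call to move; the robot and the scene stay as the last step left them, time stands still between calls to the robot, and variables do not carry over. Pictures are saved under pics/ and viewed, about 8 in all and at most 12, crops included, and the job is handed in when it is done.

Besides the shell and the picture viewer there is one more tool, called after "Call:" as a command line: name --pt "numbers of a row" for each row, then --argument value for the rest. servo_tool: Moves the arm, as the interface text tells. Its arguments: {"type":"object","properties":{"motion":{"type":"array","items":{"type":"array","items":{"type":"number"}}},"force":{"type":"number"}},"required":["motion"]}

```bash
mkdir -p pics && cat > h.py <<'E'
from bench import *
import numpy as np, cv2
from scipy.spatial.transform import Rotation as R
def cam(name,obs=None):
    p=camera_params(name)
    if name=='wrist':
        o=obs or get_obs(); T=np.eye(4);T[:3,:3]=R.from_rotvec(o['orientation']).as_matrix();T[:3,3]=o['tcp_pos']
        W=np.linalg.inv(T@np.array(p['T_tool_cam']))
    else: W=np.array(p['world_to_cam'])
    return np.array(p['mtx'],float),np.array(p['D'],float),W
def ray(c,uv,z):
    K,D,W=c
    n=cv2.undistortPoints(np.array([[uv]],float),K,D)[0,0]
    C=np.linalg.inv(W); o=C[:3,3]; d=C[:3,:3]@np.array([n[0],n[1],1])
    return o+d*(z-o[2])/d[2]
def proj(c,P):
    K,D,W=c
    return cv2.projectPoints(np.array(P,float).reshape(-1,3),cv2.Rodrigues(W[:3,:3])[0],W[:3,3],K,D)[0].reshape(-1,2)
def save(im,f,crop=None,s=1):
    if crop: im=im[crop[1]:crop[3],crop[0]:crop[2]]
    cv2.imwrite('pics/'+f,cv2.resize(im[:,:,::-1],None,fx=s,fy=s,interpolation=cv2.INTER_CUBIC))
E
python3 - <<'E'
from h import *
o=get_obs();print(o)
print(R.from_rotvec(o['orientation']).as_matrix().round(3))
for n in ('top','scene'):
    im=grab_frame(n);np.save(n+'.npy',im);save(im,n+'.png',None,1.4)
    C=np.linalg.inv(cam(n)[2]);print(n,C.round(3))
print(camera_params('wrist'))
E
```

```text
{'clock': 0.0, 'joints': array([-1.32106484,  0.47780547,  0.02236144,  1.55650975, -0.01149401,
        1.10932129, -0.08308188]), 'qvel': array([-6.57817045e-04, -1.02507114e-03,  8.58230408e-05, -6.07714237e-04,
       -4.52939409e-04,  2.90281657e-04, -5.06622613e-04]), 'tau': array([ 3.74323299e-04, -5.96459806e+01,  1.60760779e+00, -2.81204367e+01,
        1.23822363e-02,  9.16788296e-03, -2.67466032e-05]), 'tcp_pos': array([0.23631561, 0.63196163, 0.40369763]), 'orientation': array([-0.94292113,  1.35900871,  0.94090744]), 'contact_force': array([ 0.62214257, -0.93455947,  0.0732755 ]), 'moment': array([-0.09810673, -0.02139756, -0.02269899]), 'grip_width': 0.0852478976272545}
[[-0.001 -0.937  0.35 ]
 [-0.002  0.35   0.937]
 [-1.    -0.    -0.002]]
top [[-0.023 -0.997  0.07   0.381]
 [-1.     0.024  0.01   0.048]
 [-0.012 -0.07  -0.998  1.577]
 [ 0.     0.     0.     1.   ]]
scene [[ 0.179  0.806 -0.565  1.16 ]
 [ 0.984 -0.142  0.109 -0.089]
 [ 0.008 -0.575 -0.818  1.07 ]
 [ 0.     0.     0.     1.   ]]
{'mtx': array([[308.86642336,   0.        , 283.21764378],
       [  0.        , 308.86642336, 209.0473596 ],
       [  0.        ,   0.        ,   1.        ]]), 'D': array([-0.06023637,  0.        ,  0.        ,  0.        ,  0.        ]), 'T_tool_cam': array([[ 2.78609098e-04, -2.62030378e-01,  9.65059585e-01,
         3.00390918e-02],
       [-1.63492101e-04, -9.65059622e-01, -2.62030341e-01,
         6.54260157e-02],
       [ 9.99999948e-01, -8.47755822e-05, -3.11714288e-04,
        -2.48295784e-04],
       [ 0.00000000e+00,  0.00000000e+00,  0.00000000e+00,
         1.00000000e+00]])}
```

View pics/top.png

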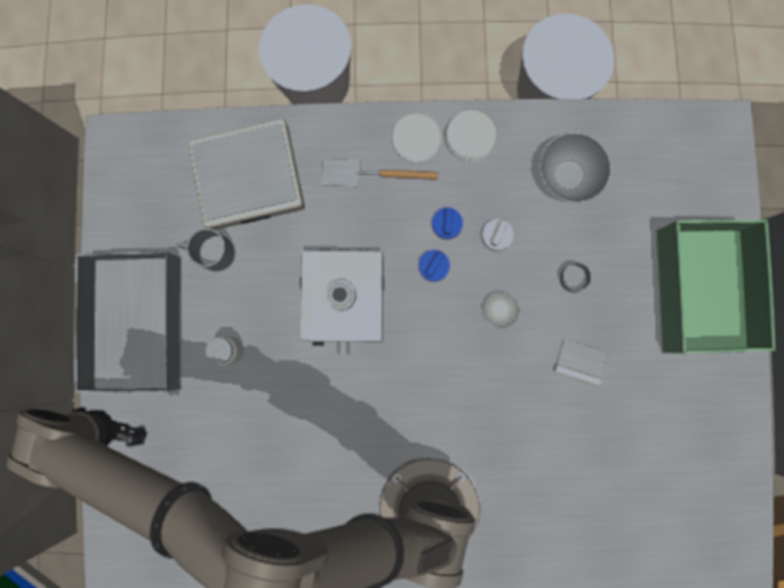

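View pics/scene.png

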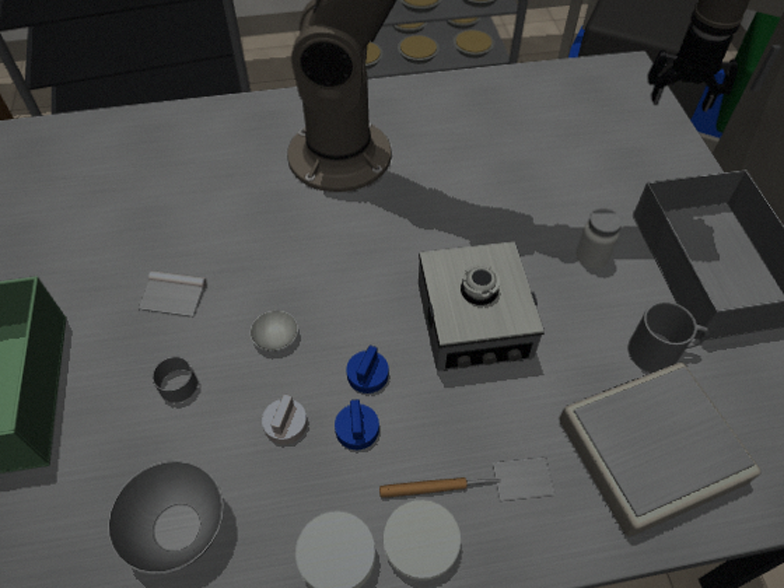

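The top view shows the white lid at (498,234), the neck at (341,294), and blue look-alikes at (447,223) and (434,265). The scene view shows the lid at (284,418) and the neck at (482,282). I'll zoom in on the lid and neck next.

```bash
python3 - <<'E'
from h import *
t=np.load('top.npy');s=np.load('scene.npy')
def c(im,x,y): return cv2.resize(im[y-25:y+25,x-30:x+30],None,fx=6.5,fy=6.5,interpolation=cv2.INTER_CUBIC)
a=np.vstack([np.hstack([c(t,356,167),c(t,244,210)]),np.hstack([c(s,203,298),c(s,344,203)])]).clip(0,255).astype(np.uint8)
save(a,'crop.png'); print(a.shape)
E
```

```text
(650, 780, 3)
```

View pics/crop.png

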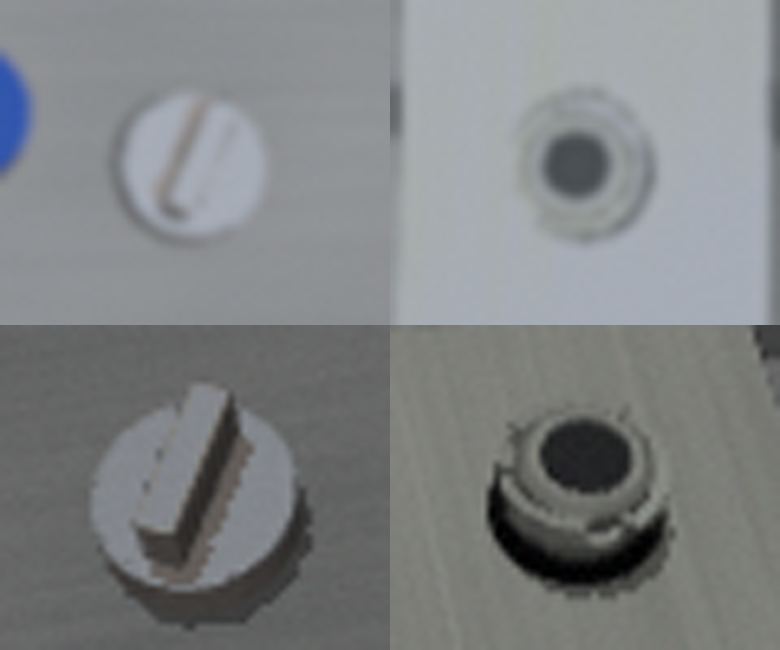

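The crop shows the lid disc centre at (195,165) in the top view and (195,495) in the scene view. The bar's top face has end midpoints (216,388) and (161,529). The neck hole is at (576,165) in the top view and (585,455) in the scene view.

```bash
python3 - <<'E'
from h import *
T=cam('top');S=cam('scene')
print('lid',ray(T,(355.6,167),.021),ray(S,(202.6,298.7),.023),'bar',ray(S,(201.5,293),.055))
a,b=ray(S,(205.8,282.3),.055),ray(S,(197.3,304),.055)
print(a,b,np.linalg.norm(a-b),np.degrees(np.arctan2(*(b-a)[1::-1])))
a,b=ray(T,(326+207/6.5,142+95/6.5),.055),ray(T,(326+172/6.5,142+205/6.5),.055)
print('top bar',a,b,np.linalg.norm(a-b),np.degrees(np.arctan2(*(b-a)[1::-1])),(a+b)/2)
print('neck',ray(T,(242.2,210),.144),ray(S,(343.6,197.6),.144))
E
```

```text
lid [ 0.64038028 -0.17725023  0.021     ] [ 0.64414775 -0.17783129  0.023     ] bar [ 0.64519807 -0.1763533   0.055     ]
[ 0.61957449 -0.16415393  0.055     ] [ 0.67091238 -0.18806773  0.055     ] 0.05663433660820221 -24.97666901354029
top bar [ 0.66876634 -0.18096527  0.055     ] [ 0.61346914 -0.1613086   0.055     ] 0.05868700578570992 160.43106481607208 [ 0.64111774 -0.17113693  0.055     ]
neck [0.49618286 0.18962479 0.144     ] [0.49897464 0.18713056 0.144     ]
```

Call:
servo_tool --pt "0 -0.3 -0.277 0 -1" --pt "0 -0.3 -0.277 0 -1" --pt "0 -0.3 -0.277 0 -1" --pt "0 -0.3 -0.277 0 -1" --pt "0 -0.3 -0.277 0 -1" --pt "0 -0.3 -0.277 0 -1" --pt "0 -0.3 -0.277 0 -1" --pt "0 -0.3 -0.277 0 -1"

```text
clock: 0.9
tcp_pos: [0.4169, 0.273, 0.4042]
orientation: [-0.943, 1.359, 0.941]
contact_force: [1.4, 0.5, 0.4]
grip_width: 0.0856
```

```bash
cat >> h.py <<'E'
def to(x,y,z):
    o=get_obs();M=R.from_rotvec(o['orientation']).as_matrix()
    d=M.T@(np.array([x,y,z])-o['tcp_pos']);print('d',d.round(4),'jaw',np.degrees(np.arctan2(M[1,2],M[0,2])).round(2),'t',round(o['clock'],2),'p',o['tcp_pos'].round(4),'q7',o['joints'][6].round(3),'F',o['contact_force'].round(2),'M',o['moment'].round(3),'w',round(o['grip_width'],4),'xdown',M[:,0].round(3));return o
E
python3 -c "
from h import *
to(.643,-.177,.34);print(get_obs()['joints'])"
```

```text
d [ 0.0648 -0.3694 -0.3422] jaw 69.51 t 0.9 p [0.4169 0.273  0.4042] q7 0.545 F [1.43 0.49 0.39] M [ 0.078 -0.06   0.033] w 0.0856 xdown [-0.001 -0.002 -1.   ]
[-0.85052678  0.18446383  0.16529103  1.97882435 -0.03529016  0.98256977
  0.5447692 ]
```

Call:
servo_tool --pt "0.02 -0.37 -0.342 0 -1" --pt "0.065 -0.37 -0.342 0 -1" --pt "0.065 -0.37 -0.342 0 -1" --pt "0.065 -0.37 -0.342 0 -1" --pt "0.065 -0.37 -0.342 0 -1" --pt "0.065 -0.37 -0.342 0 -1" --pt "0.065 -0.37 -0.342 0 -1" --pt "0.065 -0.37 -0.342 0 -1"

```text
clock: 1.7
tcp_pos: [0.5951, -0.0811, 0.3542]
orientation: [-0.943, 1.359, 0.942]
contact_force: [0.8, 0.3, -0.6]
grip_width: 0.0857
```

Call:
servo_tool --pt "0.02 -0.08 -0.074 0 -1" --pt "0.02 -0.08 -0.074 0 -1" --pt "0.02 -0.08 -0.074 0 -1" --pt "0.02 -0.08 -0.074 0 -1"

```text
clock: 2.1
tcp_pos: [0.6439, -0.1813, 0.3331]
orientation: [-0.94, 1.363, 0.939]
contact_force: [-0.2, -0.6, 0.1]
grip_width: 0.0852
```

```bash
python3 -c "
from h import *
to(.643,-.177,.34);im=grab_frame('wrist');save(im,'w1.png',None,1.4);o=get_obs();print(o['tcp_pos'])
C=cam('wrist',o);print(proj(C,[[.643,-.177,.055],[.643,-.177,.023]]))"
```

```text
d [-0.0069  0.0023  0.0036] jaw 69.29 t 2.1 p [ 0.6439 -0.1813  0.3331] q7 1.576 F [-0.23 -0.59  0.06] M [0.016 0.042 0.014] w 0.0852 xdown [-0.003 -0.003 -1.   ]
[ 0.64388157 -0.1788077   0.33349371]
[[285.92509025 205.67708884]
 [285.71012295 197.10533331]]
```

View pics/w1.png

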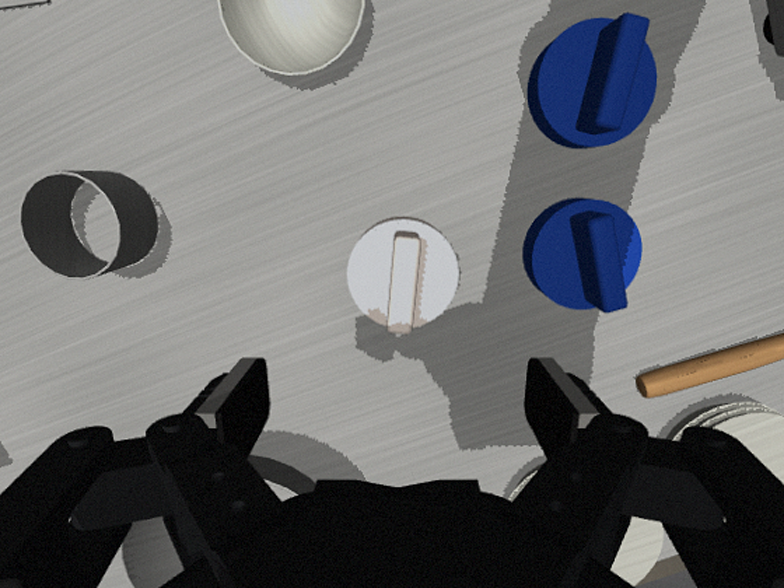

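The wrist view shows the white lid with its disc centre at (403,273). The bar's top face runs from (406,236) to (402,332), almost along the image column, so the jaws are nearly square to it.

```bash
python3 -c "
from h import *
o=get_obs();print(o['tcp_pos'],o['clock'])
q=dict(o);q['tcp_pos']=np.array([.6439,-.1813,.3331])
C=cam('wrist',q)
print('disc',ray(C,(403/1.4,273/1.4),.023));a,b=ray(C,(406/1.4,236/1.4),.055),ray(C,(402/1.4,331/1.4),.055)
print(a,b,(a+b)/2,np.linalg.norm(a-b),np.degrees(np.arctan2(*(b-a)[1::-1])))
im=grab_frame('wrist');o=get_obs();save(im,'w2.png',[200,120,360,260],5);C=cam('wrist',o);print(o['tcp_pos'])
for p in (((0,0))),: pass
to(.643,-.177,.2)
"
```

```text
[ 0.64388157 -0.1788077   0.33349371] 2.15
disc [ 0.64175534 -0.17689679  0.023     ]
[ 0.61518136 -0.16562189  0.055     ] [ 0.66866574 -0.1879411   0.055     ] [ 0.64192355 -0.17678149  0.055     ] 0.057954521214132144 -22.650938554110695
[ 0.64394792 -0.17725031  0.33382727]
d [0.1338 0.0007 0.    ] jaw 69.57 t 2.2 p [ 0.6439 -0.1773  0.3338] q7 1.575 F [-0.57  1.05 -0.24] M [-0.005 -0.009 -0.003] w 0.0854 xdown [-0.002 -0.    -1.   ]
```

View pics/w2.png

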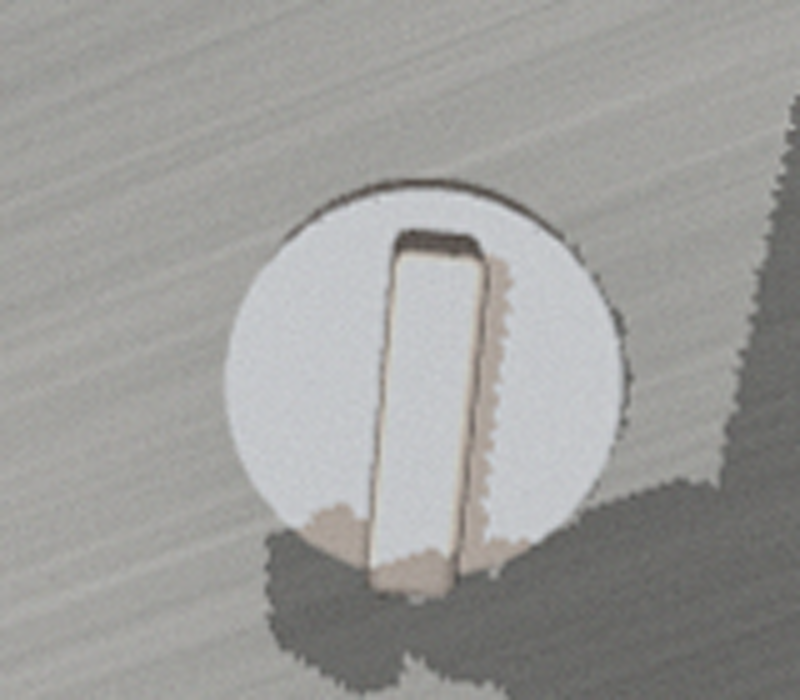

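The crop is sharp. The bar's top face runs from (440,252) to (413,592), and the disc spans x 226–624.

```bash
python3 -c "
from h import *
o=get_obs();q=dict(o);q['tcp_pos']=np.array([.64391,-.1785,.3336])
for p in ([.6439,-.1788,.3335],[.64395,-.17725,.3338]):
  q['tcp_pos']=np.array(p);C=cam('wrist',q)
  f=lambda u,v,z:ray(C,(200+u/5-.4,120+v/5-.4),z)
  a,b=f(440,252,.055),f(413,592,.055)
  print('disc',f(425,388,.022),(a+b)/2,np.linalg.norm(a-b),np.degrees(np.arctan2(*(b-a)[1::-1])))
to(.642,-.177,.2)
"
```

```text
disc [ 0.64307752 -0.17779582  0.022     ] [ 0.64225666 -0.17740277  0.055     ] 0.05845034368712062 -24.764953718982163
disc [ 0.64319213 -0.17626883  0.022     ] [ 0.64237885 -0.17587835  0.055     ] 0.058520879679372216 -24.764953718982145
d [ 0.1338  0.0016 -0.0003] jaw 69.57 t 2.2 p [ 0.6439 -0.1773  0.3338] q7 1.575 F [-0.57  1.05 -0.24] M [-0.005 -0.009 -0.003] w 0.0854 xdown [-0.002 -0.    -1.   ]
```

Call:
servo_tool --pt "0.04 0.0015 0 4 -1" --pt "0.08 0.0015 0 4 -1" --pt "0.11 0.0015 0 4 -1" --pt "0.125 0.0015 0 4 -1" --pt "0.132 0.0015 0 4 -1" --pt "0.132 0.0015 0 4 -1" --pt "0.132 0.0015 0 4 -1"

```text
clock: 2.9
tcp_pos: [0.643, -0.1767, 0.2035]
orientation: [-0.89, 1.381, 0.889]
contact_force: [0.7, 0.5, -0.3]
grip_width: 0.085
```

```bash
python3 -c "
from h import *
to(.6425,-.177,.202)"
```

```text
d [ 0.0015  0.0003 -0.0005] jaw 65.59 t 2.9 p [ 0.643  -0.1767  0.2035] q7 1.565 F [ 0.68  0.5  -0.34] M [-0.034  0.016  0.036] w 0.085 xdown [ 0.    -0.001 -1.   ]
```

Call:
servo_tool --pt "0.0015 0 0 0 0.3" --pt "0.0015 0 0 0 0.6" --pt "0.0015 0 0 0 1" --pt "0.0015 0 0 0 1" --pt "0.0015 0 0 0 1" --pt "0.0015 0 0 0 1" --pt "0.0015 0 0 0 1" --pt "0.0015 0 0 0 1" --force 60

```text
clock: 3.7
tcp_pos: [0.6431, -0.1769, 0.2023]
orientation: [-0.891, 1.381, 0.889]
contact_force: [-1.2, -0.0, 3.8]
grip_width: 0.015
```

```bash
python3 -c "
from h import *
to(.6425,-.177,.202)"
```

```text
d [ 0.0003  0.0005 -0.0004] jaw 65.58 t 3.7 p [ 0.6431 -0.1769  0.2023] q7 1.566 F [-1.23 -0.04  3.84] M [-0.013  0.14  -0.016] w 0.015 xdown [ 0.001 -0.001 -1.   ]
```

Call:
servo_tool --pt "-0.02 0 0 0 1" --pt "-0.06 0 0 0 1" --pt "-0.11 0 0 0 1" --pt "-0.16 0 0 0 1" --pt "-0.2 0 0 0 1" --pt "-0.2 0 0 0 1" --pt "-0.2 0 0 0 1"

```text
clock: 4.4
tcp_pos: [0.6428, -0.1765, 0.4024]
orientation: [-0.891, 1.38, 0.889]
contact_force: [-0.2, -0.4, -3.6]
grip_width: 0.0152
```

```bash
python3 -c "
from h import *
to(.4975,.188,.40)"
```

```text
d [0.002  0.2829 0.2719] jaw 65.6 t 4.4 p [ 0.6428 -0.1765  0.4024] q7 1.493 F [-0.17 -0.38 -3.55] M [0.029 0.025 0.004] w 0.0152 xdown [ 0.001 -0.    -1.   ]
```

Call:
servo_tool --pt "0 0.02 0.02 5 1" --pt "0 0.055 0.055 12 1" --pt "0 0.09 0.09 20 1" --pt "0 0.125 0.125 28 1" --pt "0 0.16 0.16 36 1" --pt "0 0.19 0.19 40 1" --pt "0 0.215 0.213 40 1" --pt "0 0.229 0.227 40 1"

```text
clock: 5.2
tcp_pos: [0.5256, 0.1284, 0.3994]
orientation: [-0.355, 1.546, 0.354]
contact_force: [-0.0, 0.2, -2.2]
grip_width: 0.015
```

Call:
servo_tool --pt "0 0 0.0 0 1" --pt "0 0 0 0 1" --pt "0 0 0 0 1"

```text
clock: 5.5
tcp_pos: [0.5258, 0.1269, 0.3984]
orientation: [-0.354, 1.548, 0.351]
contact_force: [0.3, -0.6, -1.8]
grip_width: 0.0147
```

```bash
python3 -c "
from h import *
o=to(.4975,.188,.40)
im=grab_frame('wrist');save(im,'w3.png',None,1.4);print(get_obs()['tcp_pos'],get_obs()['orientation'])
C=cam('wrist',o);print(proj(C,[.4975,.188,.144])*1.4)
q=to(.4975,.188,.40)
"
```

```text
d [-0.0016  0.0673  0.0011] jaw 25.75 t 5.5 p [0.5258 0.1269 0.3984] q7 0.253 F [ 0.32 -0.56 -1.8 ] M [-0.004 -0.064  0.017] w 0.0147 xdown [-0.005 -0.003 -1.   ]
[0.52598247 0.12663806 0.39876271] [-0.35359089  1.54721186  0.35068117]
[[401.19282715 171.53177204]]
d [-0.0013  0.0676  0.0009] jaw 25.71 t 5.55 p [0.526  0.1266 0.3988] q7 0.253 F [-0.74 -0.13 -1.44] M [ 0.004 -0.051 -0.033] w 0.0151 xdown [-0.005 -0.003 -1.   ]
```

View pics/w3.png

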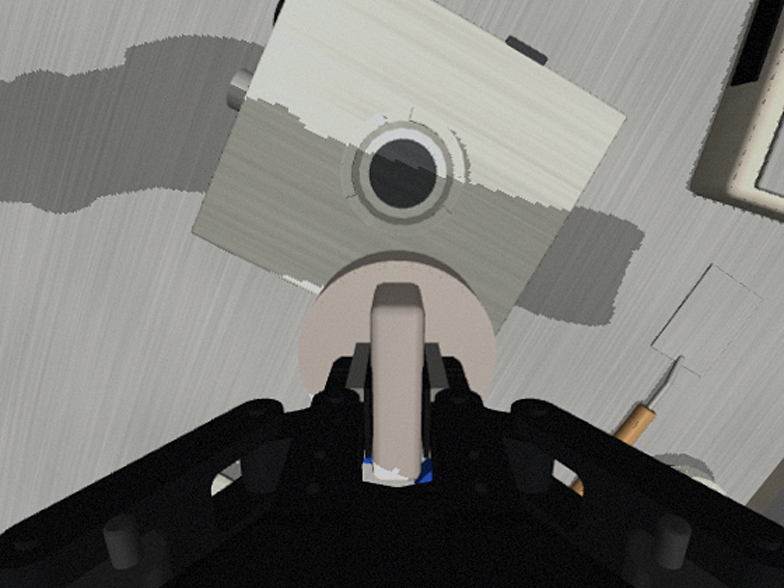

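The wrist view shows the neck hole and rim centred at about (403.5,172.5), against a prediction of (401,171.5). The held lid's flat top spans x 298–497 with its top edge at y≈263. The lid is held squarely.

```bash
python3 -c "
from h import *
o=get_obs();C=cam('wrist',o);z=o['tcp_pos'][2]
n=ray(C,(403.5/1.4,172.5/1.4),.144);l=ray(C,(397.5/1.4,363/1.4),z-.1793);b=ray(C,(397/1.4,391/1.4),z-.1473)
e=ray(C,(397.5/1.4,263/1.4),z-.1793)
M=R.from_rotvec(o['orientation']).as_matrix()
p=o['tcp_pos']+M[:,0]*.16
print(n,l,b); print('lid in tool',M.T@(l-o['tcp_pos']),M.T@(b-o['tcp_pos']),'edge',M.T@(e-o['tcp_pos']))
print('neck-tcp tool', M.T@(n-o['tcp_pos']))
"
```

```text
[0.49917722 0.18795776 0.144     ] [0.52682619 0.12425032 0.21946271] [0.52444006 0.12911238 0.25146271]
lid in tool [ 0.17930039 -0.0024031   0.00070516] [0.14729765 0.00299237 0.00048939] edge [0.17927619 0.03572245 0.00068787]
neck-tcp tool [0.25470283 0.06704006 0.00384278]
```

Call:
servo_tool --pt "0 0.03 0.001 0 1" --pt "0 0.06 0.003 0 1" --pt "0 0.068 0.003 0 1" --pt "0.02 0.068 0.003 0 1" --pt "0.035 0.068 0.003 0 1" --pt "0.042 0.068 0.003 0 1" --pt "0.042 0.068 0.003 0 1" --pt "0.042 0.068 0.003 0 1"

```text
clock: 6.35
tcp_pos: [0.4995, 0.1885, 0.3571]
orientation: [-0.353, 1.547, 0.35]
contact_force: [0.1, 0.5, -1.3]
grip_width: 0.0151
```

```bash
python3 -c "
from h import *
to(.4985,.1866,.3443)"
```

```text
d [ 0.0129 -0.0012 -0.0017] jaw 25.63 t 6.35 p [0.4995 0.1885 0.3571] q7 0.141 F [ 0.13  0.53 -1.29] M [-0.029 -0.056  0.023] w 0.0151 xdown [-0.004 -0.003 -1.   ]
```

Call:
servo_tool --pt "0.005 0 0 0 1" --pt "0.009 0 0 0 1" --pt "0.012 0 0 0 1" --pt "0.014 0 0 0 1" --pt "0.015 0 0 0 1" --pt "0.016 0 0 0 1" --pt "0.016 0 0 0 1"

```text
clock: 7.05
tcp_pos: [0.4995, 0.1884, 0.3411]
orientation: [-0.353, 1.547, 0.349]
contact_force: [0.7, 0.1, -1.7]
grip_width: 0.0147
```

```bash
python3 -c "
from h import *
to(.4985,.1866,.3443)"
```

```text
d [-0.0032 -0.0012 -0.0017] jaw 25.63 t 7.05 p [0.4995 0.1884 0.3411] q7 0.153 F [ 0.67  0.05 -1.74] M [0.026 0.044 0.043] w 0.0147 xdown [-0.004 -0.003 -1.   ]
```

Call:
servo_tool --pt "0.001 0 0 0 1" --pt "0.002 0 0 0 1" --pt "0.003 0 0 0 1" --pt "0.004 0 0 0 1" --pt "0.005 0 0 0 1" --pt "0.005 0 0 0 1"

```text
clock: 7.65
tcp_pos: [0.4996, 0.1884, 0.3364]
orientation: [-0.352, 1.546, 0.35]
contact_force: [-0.8, -0.5, 5.7]
grip_width: 0.0149
```

```bash
python3 -c "
from h import *
to(.4985,.1866,.3443)"
```

```text
d [-0.0079 -0.0012 -0.0019] jaw 25.64 t 7.65 p [0.4996 0.1884 0.3364] q7 0.157 F [-0.85 -0.54  5.69] M [-0.1    0.35  -0.048] w 0.0149 xdown [-0.004 -0.003 -1.   ]
```

Call:
servo_tool --pt "0 0 0 -3 1" --pt "0 0 0 -6 1" --pt "0 0 0 -9 1" --pt "0 0 0 -12 1" --pt "0 0 0 -14 1" --pt "0 0 0 -14 1"

```text
clock: 8.25
tcp_pos: [0.5003, 0.1887, 0.3372]
orientation: [-0.543, 1.504, 0.542]
contact_force: [0.7, -0.0, 5.4]
grip_width: 0.0147
```

```bash
python3 -c "
from h import *
to(.4985,.1866,.3443)"
```

```text
d [-0.0071 -0.0005 -0.0028] jaw 39.69 t 8.25 p [0.5003 0.1887 0.3372] q7 0.377 F [ 0.7  -0.02  5.43] M [ 0.037  0.054 -0.063] w 0.0147 xdown [-0.001 -0.001 -1.   ]
```

Call:
servo_tool --pt "0.001 0 -0.0005 -3 1" --pt "0.001 0 -0.0005 -6 1" --pt "0.001 0 -0.0005 -9 1" --pt "0.001 0 -0.0005 -12 1" --pt "0.001 0 -0.0005 -15 1" --pt "0.001 0 -0.0005 -15 1"

```text
clock: 8.85
tcp_pos: [0.4998, 0.1883, 0.3357]
orientation: [-0.745, 1.442, 0.745]
contact_force: [-0.4, 0.3, -1.2]
grip_width: 0.0154
```

```bash
python3 -c "
from h import *
to(.4996,.1884,.336)"
```

```text
d [-0.0003  0.0002 -0.    ] jaw 54.71 t 8.85 p [0.4998 0.1883 0.3357] q7 0.614 F [-0.44  0.26 -1.21] M [ 0.066 -0.019 -0.012] w 0.0154 xdown [-0.002 -0.001 -1.   ]
```

Call:
servo_tool --pt "0.001 0 0 0 1" --pt "0.002 0 0 0 1" --pt "0.003 0 0 0 1" --pt "0.003 0 0 0 1" --pt "0.003 0 0 0 1"

```text
clock: 9.35
tcp_pos: [0.4998, 0.1884, 0.333]
orientation: [-0.745, 1.441, 0.744]
contact_force: [-1.7, 0.3, 3.1]
grip_width: 0.0151
```

```bash
python3 -c "
from h import *
to(.4996,.1884,.336)"
```

```text
d [-0.003   0.0002 -0.0001] jaw 54.7 t 9.35 p [0.4998 0.1884 0.333 ] q7 0.616 F [-1.67  0.27  3.11] M [-0.187  0.345 -0.016] w 0.0151 xdown [-0.002 -0.001 -1.   ]
```

Call:
servo_tool --pt "0.001 0 0 -3 1" --pt "0.001 0 0 -6 1" --pt "0.001 0 0 -9 1" --pt "0.001 0 0 -9 1" --pt "0.001 0 0 -9 1"

```text
clock: 9.85
tcp_pos: [0.4997, 0.1885, 0.3321]
orientation: [-0.864, 1.395, 0.864]
contact_force: [-2.6, 1.0, 3.8]
grip_width: 0.0151
```

```bash
python3 -c "
from h import *
to(.4996,.1884,.332)"
```

```text
d [ 0.0001 -0.     -0.0001] jaw 63.62 t 9.85 p [0.4997 0.1885 0.3321] q7 0.756 F [-2.64  1.    3.78] M [ 0.087  0.707 -0.136] w 0.0151 xdown [-0.002 -0.001 -1.   ]
```

Call:
servo_tool --pt "0 0.0007 -0.0004 -3 1" --pt "0 0.0007 -0.0004 -6 1" --pt "0 0.0007 -0.0004 -9 1" --pt "0 0.0007 -0.0004 -12 1" --pt "0 0.0007 -0.0004 -12 1"

```text
clock: 10.35
tcp_pos: [0.4989, 0.1881, 0.3322]
orientation: [-1.02, 1.321, 1.021]
contact_force: [-2.4, -0.2, 3.8]
grip_width: 0.0151
```

```bash
python3 -c "
from h import *
to(.499,.1884,.332)"
```

```text
d [ 0.0002 -0.      0.0003] jaw 75.47 t 10.35 p [0.4989 0.1881 0.3322] q7 0.944 F [-2.43 -0.18  3.81] M [-0.143  0.545 -0.716] w 0.0151 xdown [-0.002 -0.001 -1.   ]
```

Call:
servo_tool --pt "0 0 0 4 1" --pt "0 0.0005 0 8 1" --pt "0 0.0005 0 12 1" --pt "0.0005 0.0005 0 16 1" --pt "0.001 0.0005 0 20 1" --pt "0.001 0.0005 0 24 1" --pt "0.001 0.0005 0 24 1"

```text
clock: 11.05
tcp_pos: [0.4991, 0.1885, 0.3317]
orientation: [-0.7, 1.455, 0.7]
contact_force: [0.8, -0.3, 3.7]
grip_width: 0.0148
```

```bash
python3 -c "
from h import *
to(.4985,.1884,.332)"
```

```text
d [-0.0003  0.0004 -0.0005] jaw 51.37 t 11.05 p [0.4991 0.1885 0.3317] q7 0.563 F [ 0.77 -0.28  3.67] M [-0.066 -0.269  0.02 ] w 0.0148 xdown [ 0. -0. -1.]
```

Call:
servo_tool --pt "0 0 0 4 1" --pt "0.0005 0 0 8 1" --pt "0.001 0 0 12 1" --pt "0.001 0 0 16 1" --pt "0.0015 0 0 20 1" --pt "0.0015 0 0 20 1"

```text
clock: 11.65
tcp_pos: [0.4994, 0.1884, 0.3303]
orientation: [-0.43, 1.527, 0.429]
contact_force: [0.5, -1.1, 3.4]
grip_width: 0.0149
```

```bash
python3 -c "
from h import *
to(.4991,.1884,.331)"
```

```text
d [-0.0007  0.0001 -0.0003] jaw 31.39 t 11.65 p [0.4994 0.1884 0.3303] q7 0.251 F [ 0.52 -1.06  3.42] M [-0.295 -0.03  -0.028] w 0.0149 xdown [ 0.001 -0.001 -1.   ]
```

Call:
servo_tool --pt "0 0 0 4 1" --pt "0.0005 0 0 8 1" --pt "0.001 0 0 12 1" --pt "0.001 0 0 15 1" --pt "0.001 0 0 15 1"

```text
clock: 12.15
tcp_pos: [0.4994, 0.1884, 0.3293]
orientation: [-0.227, 1.558, 0.225]
contact_force: [-0.1, -0.3, 2.9]
grip_width: 0.0151
```

```bash
python3 -c "
from h import *
to(.4991,.1884,.331)"
```

```text
d [-0.0017  0.0001 -0.0003] jaw 16.49 t 12.15 p [0.4994 0.1884 0.3293] q7 0.021 F [-0.13 -0.35  2.93] M [-0.269  0.207 -0.01 ] w 0.0151 xdown [ 0.001 -0.001 -1.   ]
```

Call:
servo_tool --pt "0 0 0 4 1" --pt "0.0005 0 0 8 1" --pt "0.0005 0 0 11 1" --pt "0.0005 0 0 11 1"

```text
clock: 12.55
tcp_pos: [0.4994, 0.1882, 0.3287]
orientation: [-0.078, 1.568, 0.076]
contact_force: [-1.0, -1.6, 4.1]
grip_width: 0.0152
```

```bash
python3 -c "
from h import *
to(.4991,.1884,.331)"
```

```text
d [-0.0023  0.0002 -0.0003] jaw 5.62 t 12.55 p [0.4994 0.1882 0.3287] q7 -0.145 F [-1.03 -1.6   4.11] M [-0.299  0.169  0.06 ] w 0.0152 xdown [ 0.001 -0.001 -1.   ]
```

Call:
servo_tool --pt "0 0 0 4 1" --pt "0.0005 0 0 8 1" --pt "0.0005 0 0 11 1" --pt "0.0005 0 0 11 1"

```text
clock: 12.95
tcp_pos: [0.4993, 0.1883, 0.3282]
orientation: [0.07, 1.569, -0.073]
contact_force: [-1.1, -0.2, 2.5]
grip_width: 0.0148
```

```bash
python3 -c "
from h import *
to(.4991,.1884,.331)"
```

```text
d [-0.0028  0.0001 -0.0002] jaw -5.23 t 12.95 p [0.4993 0.1883 0.3282] q7 -0.31 F [-1.06 -0.23  2.47] M [-0.216  0.238  0.025] w 0.0148 xdown [ 0.001 -0.002 -1.   ]
```

Call:
servo_tool --pt "0 0 0 4 1" --pt "0.0005 0 0 8 1" --pt "0.0005 0 0 11 1" --pt "0.0005 0 0 11 1"

```text
clock: 13.35
tcp_pos: [0.4992, 0.1883, 0.3276]
orientation: [0.218, 1.559, -0.221]
contact_force: [-1.0, -1.2, 3.2]
grip_width: 0.0148
```

```bash
python3 -c "
from h import *
to(.4991,.1884,.331)"
```

```text
d [-0.0034  0.0001 -0.0001] jaw -16.05 t 13.35 p [0.4992 0.1883 0.3276] q7 -0.473 F [-0.97 -1.22  3.25] M [-0.209  0.288  0.122] w 0.0148 xdown [ 0.001 -0.002 -1.   ]
```

Call:
servo_tool --pt "0 0 0 4 1" --pt "0 0 0 7 1" --pt "0 0 0 10 1" --pt "0 0 0 10 1"

```text
clock: 13.75
tcp_pos: [0.4984, 0.1882, 0.3271]
orientation: [0.35, 1.543, -0.356]
contact_force: [-4.5, -2.5, 3.7]
grip_width: 0.015
```

```bash
python3 -c "
from h import *
to(.4991,.1884,.331)"
```

```text
d [-0.0039  0.0005  0.0006] jaw -25.8 t 13.75 p [0.4984 0.1882 0.3271] q7 -0.62 F [-4.5  -2.46  3.69] M [-0.478  1.068  0.612] w 0.015 xdown [-0.002 -0.003 -1.   ]
```

Call:
servo_tool --pt "-0.0005 0 -0.0003 -3 1" --pt "-0.001 0 -0.0005 -6 1" --pt "-0.001 0 -0.0005 -6 1" --pt "-0.001 0 -0.0005 -6 1"

```text
clock: 14.15
tcp_pos: [0.4981, 0.1882, 0.3281]
orientation: [0.268, 1.555, -0.273]
contact_force: [-0.4, -1.0, 2.7]
grip_width: 0.0151
```

```bash
python3 -c "
from h import *
to(.4991,.1884,.331)"
```

```text
d [-0.0029  0.0005  0.0009] jaw -19.77 t 14.15 p [0.4981 0.1882 0.3281] q7 -0.532 F [-0.41 -1.    2.74] M [-0.42   0.19   0.276] w 0.0151 xdown [-0.002 -0.003 -1.   ]
```

Torque has eased to 0.28 N m, so the lid is held at the stop. Release and lift straight up.

Call:
servo_tool --pt "0 0 0 -2 0.8" --pt "0 0 0 -2 0.5" --pt "0 0 0 -2 0" --pt "0 0 0 -2 -0.5" --pt "0 0 0 -2 -1" --pt "0 0 0 -2 -1" --pt "0 0 0 -2 -1" --pt "-0.005 0 0 -2 -1"

```text
clock: 14.95
tcp_pos: [0.4978, 0.1882, 0.3328]
orientation: [0.24, 1.559, -0.247]
contact_force: [-0.7, 0.4, 0.8]
grip_width: 0.0855
```

```bash
python3 -c "
from h import *
to(.4991,.1884,.331)"
```

```text
d [0.0018 0.0006 0.0011] jaw -17.77 t 14.95 p [0.4978 0.1882 0.3328] q7 -0.507 F [-0.71  0.43  0.84] M [ 0.04   0.013 -0.025] w 0.0855 xdown [-0.003 -0.004 -1.   ]
```

Call:
servo_tool --pt "-0.04 0 0 0 -1" --pt "-0.08 0 0 0 -1" --pt "-0.12 -0.03 0 0 -1" --pt "-0.13 -0.06 0 0 -1" --pt "-0.13 -0.06 0 0 -1" --pt "-0.13 -0.06 0 0 -1" --pt "-0.13 -0.06 0 0 -1"

```text
clock: 15.65
tcp_pos: [0.4797, 0.1324, 0.4627]
orientation: [0.239, 1.56, -0.246]
contact_force: [-0.7, 0.1, 0.1]
grip_width: 0.0853
```

```bash
python3 -c "
from h import *
o=to(.4991,.1884,.331);im=grab_frame('wrist')
C=cam('wrist',o);print(proj(C,[[.4985,.188,.144-.0177+.023],[.4985,.188,.144-.0177+.055]])*1.4)
s=grab_frame('scene')
a=cv2.resize(im,(784,588));b=cv2.resize(s[168:238,290:398],None,fx=3,fy=3,interpolation=cv2.INTER_CUBIC)
a[:b.shape[0],:b.shape[1]]=b;save(a,'w4.png')
C=cam('scene')
for d in (.0137,.0177): print(d,[(p-[290,168])*3 for p in proj(C,[[.4985,.188,.144-d+.055],[.4985,.188,.144-d+.023]])])
"
```

```text
d [0.1314 0.0598 0.0017] jaw -17.71 t 15.65 p [0.4797 0.1324 0.4627] q7 -0.587 F [-0.69  0.12  0.09] M [0.022 0.013 0.008] w 0.0853 xdown [-0.003 -0.004 -1.   ]
[[397.83011433 185.01133828]
 [397.88498343 186.4737632 ]]
0.0137 [array([167.6166746,  56.06458  ]), array([163.00810433,  81.11314004])]
0.0177 [array([167.02919543,  59.25876313]), array([162.44638247,  84.16485618])]
```

View pics/w4.png

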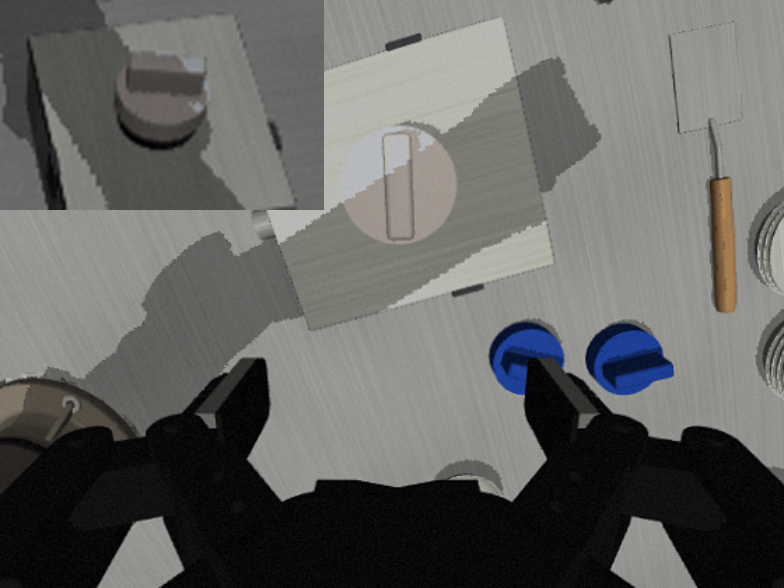

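The wrist view shows the lid's disc centre at (399,184), against a prediction of (398,185), level and with the bar centred. The scene inset shows it seated low and level on the neck. Handing in.

```bash
python3 -c "
from h import *
print(hand_in())"
```

```text
the job is handed in; nothing more can be done
None
```

The white lid is screwed onto the depositor neck, released, and handed in at about 15.7 s. The hand-in reports no verdict.

- **Finding the thread:** I set the lid down with about 6–8 N on the neck and turned it anticlockwise. The force vanished and the lid came down roughly 3 mm lower. About 20° further back it hit a hard stop at 0.7 N m, which showed it was in a thread start.
- **Screwing home:** Clockwise it turned freely (readings up to about 0.12 N m) for roughly 82° net (about 1.4 rad), while I lowered it about 5 mm. It then met a hard stop at 0.6 N m. I eased the torque off before opening the gripper.
- **Last checks:** The final pictures show the lid level and centred within about 1 mm of the predicted fully-home position, with the gripper open and well clear. The largest force I read at the wrist was about 6–7 N.
- **Less certain:** The final depth was judged from the turn angle, the arm's height and the end stop, not measured directly. I did not check the bystanders one by one, but I felt no unexpected contact.

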